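Unlock and unscrew an arbor cap of unknown thread hand

TASK

Lift the keeper bar up off its peg and lay it flat in the wooden tray, set down rather than dropped. Then take off the wing cap it was locking: its thread may be left- or right-handed, so try gently both ways, turn it loose about a quarter turn while it still sits down on its drum, and lift it straight off. Finish while still holding the cap upright and still in the gripper, its underside about 8 cm or more above the drum it sat on, with the other cap and everything else on the bench left alone.

Things in the scene. Friction and masses are not known exactly. Their poses are not given: they have to be found in the camera images.
- machine: sanding head fixed to the bench: aluminium gearbox 200 (its x) x 330 (its y) x 60 mm on a 230 x 360 mm foot plate, with two upright arbors at x = -40, y = +85 and -85 mm, each with a brown abrasive drum (72 mm wide, top at z = 100 mm) held by a wing cap. Origin: centre of the underside, on the bench; x away from the robot, z up.
- peg_a (a point): tip of one of the two keeper pegs, at the machine's x = 60, y = 85, z = 153 mm; the other stands at y = -85 mm. Each is a steel pin 10 mm wide (z = 128 to 153 mm) on a shoulder 18 mm wide, 100 mm behind its arbor.
- cap: the wing cap to remove, the one the keeper locks; plain aluminium, 0.16 kg. Round skirt 60 mm wide, z = 0 to 28 mm, wing above. Origin: centre of the underside, on the arbor axis; z up. Seated, its underside is 100 mm above the bench and its x parallel to the machine's x. About 1.5 mm of play; the hidden post inside ends 18 mm above its underside.
- cap_wing (a point): middle of the cap's wing, at the cap's z = 45 mm, axes as the cap: upright plate 50 mm long (x), 14 mm thick (y), z = 28 to 58 mm. Quarter-turn thread: the wrong way it meets a hard stop after about 9 degrees; the right way it turns easily, can lift straight off from about 65 degrees and stops at about 90 (aim for 77).
- other_cap: the identical wing cap on the other arbor, not locked by the keeper, to be left alone. Same origin and axes as the cap. The two arbors have opposite thread hands and nothing shows which is which: clockwise or counter-clockwise must be found by trying gently.
- other_cap_wing_end (a point): end of the other cap's wing, 25 mm along its x from its axis, 45 mm above its underside
- keeper: keeper: flat steel bar 158 x 40 x 8 mm, 0.25 kg, stops the cap from turning. Origin: underside, centre of the slot 58 (x) x 20 (y) mm through which the wing stands; bar from x = -36 to +122 mm; a window 14 x 20 mm at x = 100 mm fits over the peg. Starts with its underside 128 mm above the bench, axes parallel to the cap's. Raised by 35 mm it is clear of peg and wing.
- keeper_tab (a point): middle of the keeper's upright grip tab: keeper's x = 60, y = 0, z = 30 mm; axes as the keeper. The tab is 24 (x) x 12 (y) mm and spans z = 8 to 40 mm.
- tray: open wooden tray, fixed: 240 (x) x 160 (y) x 24 mm outside, walls 6 mm, floor 6 mm thick. Origin: centre of the underside, on the bench.
- glue: white round glue bottle, 56 mm wide, 150 mm tall; a bystander, origin at its underside
- bench_brush: bench brush lying on the bench; a bystander, origin at its underside
- offcut: wooden offcut 120 x 45 x 30 mm; a bystander, origin at its underside
- spare_drum: spare abrasive drum, cork-brown ring 72 mm wide, 60 mm tall; a bystander, origin at its underside
- pencil: pencil 150 mm long, 8 mm thick; a bystander
- push_block: wooden push block 160 x 70 x 40 mm; a bystander, origin at its underside
- washer_cup: steel cup 70 mm wide, 60 mm tall; a bystander, origin at its underside
Mind the look-alikes: they are no part of the job. Leave any red look-alike of the cap alone.

How it is judged:
By the outcome, as a careful person would: the job done as asked, in the order asked, and still so for the second after the job is handed in, while the arm keeps its last pose, push and grip.
It also fails if it takes over 72 s, if anything falls off the work surface, if the arm or the gripper's body presses on something with over 40 N, if the wrist force passes 120 N, or if a joint passes its speed limit or range.

ROBOT

A 6-joint arm with a two-finger parallel gripper is mounted at the origin on the work surface. World frame = base frame: x ahead of the robot, y to its left, z up, the work surface at z = 0. Lengths are in m, angles in rad, forces in N, time in s.
With the tool pointing down it reaches from about 0.375 to 0.9 m from the base axis. Payload 3.1 kg.
Tool frame: the origin (TCP) lies at the centre of the arm's flange, where the gripper is bolted on; the fingertips stand 173 mm ahead of it and the grasp point (between the pads) lies 155 mm ahead of it (tip_extent is the distance from the TCP to the fingertips, in m); z points along the fingers, y is the direction in which the jaws open and shut (so a half turn about z gives the same grasp; the last joint's range is limited). The gripper opens to 85 mm and grips with 20 to 120 N. Pads are 22 mm wide; open, the fingers measure 114 mm over their backs; the gripper's body (76 mm by 85 mm) begins 54 mm behind the grasp point. The pads swing forward as they close: fully open they stand 13 mm farther back than shut.
Start: joints at [-1.474, 0.527, 1.433, -0, 1.181, -0.178], TCP at [0.17, -0.601, 0.405] pointing down, gripper open.
Joint ranges: [-3.08, 3.08], [-0.75, 2.2], [0.22, 2.44], [-1.43, 4.57], [0, 2.65], [-2.85, 2.85]. Speed limits (rad/s): [2.79, 2.79, 3.14, 3.14, 3.14, 3.14].

INTERFACE

Orientations are given as a unit quaternion [x, y, z, w].
In Python, from station import sense, snapshot, sign_off, tip_extent gives the robot as it stands. The module is installed in compiled form; this text tells all that it offers.
- The arm moves only by the tool servo_tool, never from a script. Its argument "rows" is a list of rows, each a list of 3 entries, a list of its own where there are three numbers: the shift along the tool's x, y, z in mm, then the turn about the tool's z in degrees, then the opening, from -1 (shut) to 1 (fully open), so that 0 is half open. A call has 1 to 8 rows; each row is the pose to reach, as a shift and turn from the pose measured when the call began, along the tool's axes at that moment; what a row does not reach only later rows make up. A row lasts 1/10 s, in which the tool goes at most 50 mm and 8.59 degrees, less where a joint would pass 70% of its speed; a pose out of reach is approached as far as the arm can. A call with a gripper value outside its range is refused whole. The fingers move at their own pace and stop on an object; "force" is the grip in N (left out, the last holds). Time passes only in rows, so rows that repeat a pose let the fingers close. It gives the time, the measured TCP pose, the force and the opening at its end, in the units of the state.
- sense(): the state, without advancing time (a new reading comes with each control period).
- snapshot(name): name is "scene" or "top" or "wrist"; returns a dict with "image" (400x640x3 uint8, blue, green, red), "z_map" (400x640 float32, m along the optical axis (not along the pixel's ray), 0 where there is no reading), "vertical_fov" (degrees; the focal length in pixels is half the picture's height over the tangent of half this angle, whatever the lens; pixels are square), "cx", "cy" (the principal point, pixels), "k1" (the pictures are not rectified: a ray, as slopes to the right and down, at radius r is drawn at 1 + k1 r^2 times it, then the intrinsics apply), "cam_to_world" (4x4, takes a point from camera to world coordinates). Camera axes: x right, y down, z forward; pixel columns grow to the right and rows downward; lengths in m; the calibration is good to about 2 mm. A picture is of the moment at which its call begins.
- sign_off(): hands the job in, once; it reports no verdict.
The state is a dict: "t": time; "q": joint angles; "qd": joint speeds; "tau": joint torques, N m; "tcp_pos": TCP position; "tool_rot": TCP orientation; "force": force on the tool from outside, world axes, zero at the start; "ft_torque": the same for the moment, N m; "finger_gap": opening from 0.0 (shut) to 1.0 (fully open).
Only numpy, scipy, OpenCV 4.12 (cv2) and the standard library are available. Lean on these libraries where they do the work, as an engineer would, in place of code of your own. Each camera call takes 0.05 s, during which the arm holds its last target. There are 200 camera calls.

## Working session

There is one attempt and no reset: what is moved stays moved. The work goes in short steps, Python scripts to look and compute and a tool call to move; the robot and the scene stay as the last step left them, time stands still between calls to the robot, and variables do not carry over. Pictures are saved under pics/ and viewed, about 8 in all and at most 12, crops included, and the job is handed in when it is done.

Besides the shell and the picture viewer there is one more tool, called in YAML: its name, and indented under it one key for each argument. servo_tool: Moves the arm, as the interface text tells. Its arguments: {"type":"object","properties":{"rows":{"type":"array"},"force":{"type":"number"}},"required":["rows"]}

```bash
mkdir -p pics
cat > h.py <<'E'
import numpy as np, cv2
from station import sense, snapshot
from scipy.spatial.transform import Rotation as R
def K(s):
    f=200/np.tan(np.radians(s["vertical_fov"]/2)); return np.array([[f,0,s["cx"]],[0,f,s["cy"]],[0,0,1]])
def rays(s,uv):
    return cv2.undistortPoints(np.array(uv,float).reshape(-1,1,2),K(s),np.array([s["k1"],0,0,0,0.]) if False else inv(s)).reshape(-1,2)
def inv(s): return np.array([s["k1"],0,0,0,0.])
def cloud(s):
    v,u=np.mgrid[0:400,0:640]; r=rays(s,np.stack([u,v],-1).reshape(-1,2)).reshape(400,640,2)
    z=s["z_map"]; p=np.dstack([r[...,0]*z,r[...,1]*z,z]); T=np.array(s["cam_to_world"])
    w=p@T[:3,:3].T+T[:3,3]; w[z==0]=np.nan; return w
def proj(s,p):
    T=np.linalg.inv(np.array(s["cam_to_world"])); c=np.atleast_2d(p)@T[:3,:3].T+T[:3,3]
    return cv2.projectPoints(c.astype(float),np.zeros(3),np.zeros(3),K(s),inv(s))[0].reshape(-1,2)
E
python3 - <<'E'
from h import *
import pickle
S={n:snapshot(n) for n in("scene","top","wrist")}
pickle.dump(S,open('s0.pkl','wb'))
for n in S: print(n,S[n]["vertical_fov"],S[n]["k1"],np.round(S[n]["cam_to_world"],3).tolist())
for n in S: cv2.imwrite(f'pics/{n}0.png',S[n]["image"])
print(sense())
E
```

```text
scene 43.803827827979745 0.036963198073647154 [[-0.883, 0.387, -0.266, 0.865], [0.469, 0.721, -0.51, 0.74], [-0.006, -0.575, -0.818, 1.21], [0.0, 0.0, 0.0, 1.0]]
top 48.21349075319095 -0.12370780307717492 [[0.1, -0.974, 0.204, 0.235], [-0.995, -0.098, 0.018, 0.047], [0.003, -0.205, -0.979, 1.481], [0.0, 0.0, 0.0, 1.0]]
wrist 58.986132614220445 0.016231075997572845 [[0.272, -0.915, -0.298, 0.246], [-0.962, -0.259, -0.082, -0.58], [-0.002, 0.309, -0.951, 0.372], [0.0, 0.0, 0.0, 1.0]]
{'t': 0.15, 'q': array([-1.47347421e+00,  5.28243611e-01,  1.43359343e+00, -4.08132907e-06,
        1.18140421e+00, -1.78506836e-01]), 'qd': array([ 1.18047660e-03, -2.50107024e-03, -5.30030934e-03,  6.71737183e-05,
       -9.02134310e-05, -2.02725362e-04]), 'tau': array([ 1.26571060e-03, -4.42743587e+01, -1.78275275e+01, -2.15934006e-04,
        5.64083006e-03,  1.07018778e-05]), 'tcp_pos': array([ 0.17021362, -0.60110626,  0.40396836]), 'tool_rot': array([ 9.90504420e-01,  1.37478414e-01,  3.15652051e-05, -8.23693055e-04]), 'force': array([-0.42451174,  0.19856473, -0.36217542]), 'ft_torque': array([ 0.03284456,  0.02133886, -0.04692642]), 'finger_gap': 0.9971535395711346}
```

View pics/top0.png

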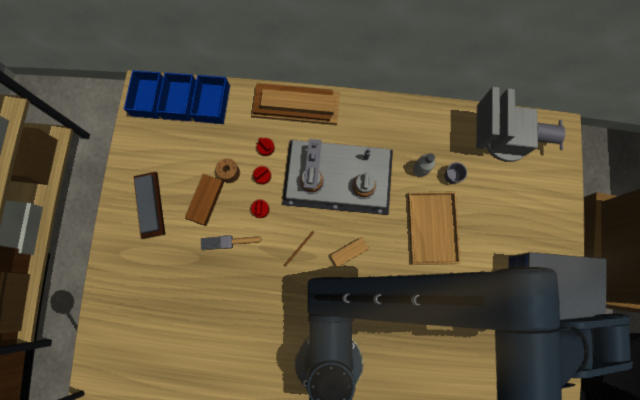

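View pics/scene0.png

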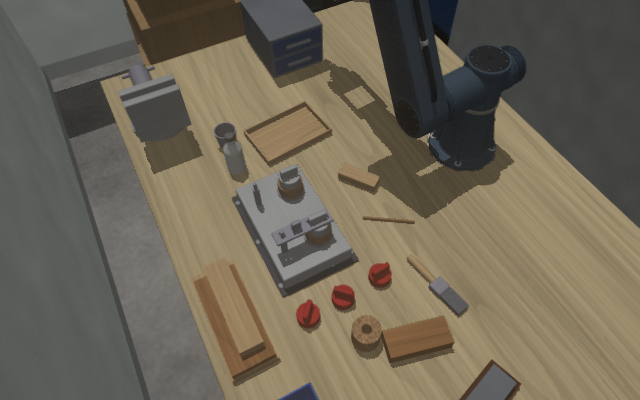

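The top view shows the keeper bar on the left arbor, running from (313,145) to (312,182), and the tray at (432,228). There are two plain-aluminium wing caps. The one at (312,180) sits under the keeper, so it is the cap to remove. The one at (365,184) is the other cap. The three red look-alikes at (265,146), (262,175) and (260,208) stand free on the bench. Next I'll measure.

Run:
```python
from h import *
import pickle
S=pickle.load(open('s0.pkl','rb'))
def rect(P):
    c,(w,h),a=cv2.minAreaRect((P[:,:2]*1000).astype(np.float32)); return np.round([*c,w,h,a],1), len(P), np.round(np.median(P,0)*1000,1)
for n,bx in(("top",((265,400),(125,225))),("scene",((225,360),(150,300)))):
    s=S[n]; w=cloud(s); (u0,u1),(v0,v1)=bx
    P=w[v0:v1,u0:u1].reshape(-1,3); P=P[~np.isnan(P[:,0])]
    print(n,np.histogram(P[:,2],bins=np.arange(-.02,.2,.01)))
    for a,b in((.05,.07),(.122,.128),(.130,.142),(.148,.163),(.163,.175)):
        Q=P[(P[:,2]>a)&(P[:,2]<b)]
        for nm,q in(("all",Q),("L",Q[Q[:,1]>np.median(P[:,1])]),("R",Q[Q[:,1]<=np.median(P[:,1])])):
            if len(q)>3: print(a,nm,*rect(q))
    T=w[185:275,400:465].reshape(-1,3) if n=="top" else w[95:170,238:338].reshape(-1,3)
    T=T[(T[:,2]>.018)&(T[:,2]<.032)]; print("tray",*rect(T))
a=cv2.resize(S["top"]["image"][125:225,280:400],None,fx=6,fy=6,interpolation=cv2.INTER_CUBIC)
b=cv2.resize(S["scene"]["image"][150:300,225:365],None,fx=4.2,fy=4.2,interpolation=cv2.INTER_CUBIC)
cv2.imwrite('pics/c1.png',cv2.resize(b,(588,600)))
```

```text
top (array([   6, 3054, 3722,  310,  194,  116,   72, 2227, 2427,   49,   26,
        119,   87,   21,  261,  487,   59,  135,   64,    2,    0]), array([-0.02, -0.01,  0.  ,  0.01,  0.02,  0.03,  0.04,  0.05,  0.06,
        0.07,  0.08,  0.09,  0.1 ,  0.11,  0.12,  0.13,  0.14,  0.15,
        0.16,  0.17,  0.18,  0.19]))
0.05 all [6.148e+02 7.170e+01 2.015e+02 4.184e+02 3.000e-01] 4654 [619.7  21.2  60.2]
0.05 L [6.145e+02 1.635e+02 2.009e+02 2.343e+02 4.000e-01] 1865 [613.2 140.3  60.1]
0.05 R [ 6.154e+02 -4.510e+01  2.015e+02  1.847e+02  2.000e-01] 2789 [623.3 -33.3  60.2]
0.122 all [614.8  27.1 226.9 138.9  89.9] 164 [573.7 -42.9 126.1]
0.122 L [614.5 119.8 131.4  57.1  10.9] 50 [576.6 118.8 126.2]
0.122 R [612.1 -54.9 133.7  56.3   4.4] 114 [572.6 -53.7 126. ]
0.13 all [619.4  29.6 160.4 223.1   0.7] 517 [615.1 107.5 135.4]
0.13 L [618.2 116.4 162.1  53.6   4.1] 461 [621.2 112.3 135.7]
0.13 R [609.2 -50.7 130.6  49.8  11.9] 56 [573.2 -53.8 132.1]
0.148 all [614.3  28.  183.6 128.6  90. ] 173 [578.  106.4 157.2]
0.148 L [6.138e+02 1.131e+02 1.274e+02 1.370e+01 2.000e-01] 91 [578.
[... 935 characters left out ...]
 [615.5 121.6 148.7  60.2  10.7] 74 [575.9 132.5 126.1]
0.122 R [611.  -57.7  45.5 133.6  77.8] 117 [579.2 -45.9 125.9]
0.13 all [613.7  40.4 202.6 158.5  90. ] 705 [618.  118.6 135.3]
0.13 L [613.7 115.5 159.2  55.8   3. ] 641 [624.8 120.1 135.3]
0.13 R [612.2 -48.6  30.  126.9  79.7] 64 [580.1 -50.7 134.7]
0.148 all [610.6  28.1 188.5 129.7  89.8] 279 [579.4 109.2 155.4]
0.148 L [611.  114.2  15.9 129.7  89.4] 161 [583.  116.3 155.3]
0.148 R [611.5 -56.4  19.4 127.4  89.8] 118 [576.  -54.3 155.6]
0.163 all [589.7  34.7 196.4  22.2  62.1] 46 [630.6 114.4 167.5]
0.163 L [631.7 114.   22.7  13.7   2.1] 45 [630.9 114.6 167.5]
tray [ 511.6 -299.2  332.   166.7    6.4] 508 [ 482.1 -286.2   22.7]
```

View pics/c1.png

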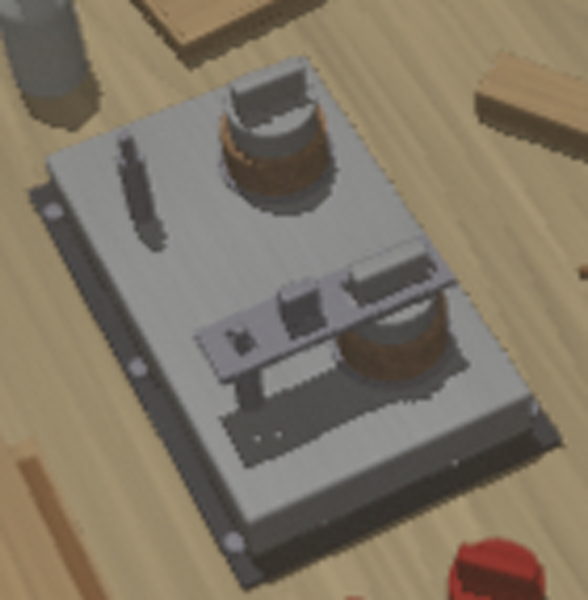

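servo_tool:
  rows:
    - [[45,-40,0],2,1]
    - [[85,-75,0],4,1]
    - [[120,-105,0],6,1]
    - [[160,-140,0],8,1]
    - [[200,-175,0],10,1]
    - [[240,-210,0],12,1]
    - [[280,-245,0],14,1]
    - [[320,-280,0],15.6,1]

```text
t: 0.95
tcp_pos: [0.3887, -0.264, 0.4045]
tool_rot: [1.0, 0.001, -0.0, -0.001]
force: [0.8, -0.4, -0.5]
finger_gap: 1.003
```

```bash
cat >> h.py <<'E'
def delta(target,zr=None):
    s=sense(); r=R.from_quat(s['tool_rot']); m=r.as_matrix()
    print('t',round(s['t'],2),'tcp',np.round(s['tcp_pos']*1000,1),'xang',round(np.degrees(np.arctan2(m[1,0],m[0,0])),2),'tilt',np.round(m[:,2],4),'gap',round(s['finger_gap'],3),'F',np.round(s['force'],1),'q',np.round(s['q'],2))
    if target is not None: print('delta',np.round(m.T@(np.array(target)-s['tcp_pos'])*1000,1))
E
python3 -c "
from h import *
delta([.61,.113,.404])"
```

```text
t 0.95 tcp [ 388.7 -264.   404.5] xang 0.1 tilt [-0.      0.0017 -1.    ] gap 1.003 F [ 0.8 -0.4 -0.5] q [-0.84  0.32  1.81  0.    1.01  0.73]
delta [ 222.  -376.7    1.1]
```

servo_tool:
  rows:
    - [[27,-46,0],0,1]
    - [[54,-92,0],0,1]
    - [[78,-133,0],0,1]
    - [[103,-175,0],0,1]
    - [[128,-217,0],0,1]
    - [[152,-259,0],0,1]
    - [[175,-300,0],0,1]
    - [[190,-325,0],0,1]

```text
t: 1.75
tcp_pos: [0.5791, 0.0646, 0.4048]
tool_rot: [1.0, 0.002, 0.0, -0.001]
force: [-0.8, -0.9, -0.0]
finger_gap: 1.0
```

servo_tool:
  rows:
    - [[20,-35,0],0,1]
    - [[32,-50,0],0,1]
    - [[32,-50,0],0,1]
    - [[32,-50,0],0,1]

```text
t: 2.15
tcp_pos: [0.6105, 0.1148, 0.4043]
tool_rot: [1.0, 0.003, -0.001, -0.001]
force: [-0.4, -0.3, 0.1]
finger_gap: 1.001
```

Run:
```python
from h import *
import pickle
delta([.635,.113,.404])
s=snapshot('wrist'); pickle.dump(s,open('w1.pkl','wb'))
cv2.imwrite('pics/w1.png',s['image'])
w=cloud(s); P=w.reshape(-1,3); P=P[~np.isnan(P[:,0])]
for a,b in((.164,.172),(.150,.162),(.132,.139),(.148,.172)):
    Q=P[(P[:,2]>a)&(P[:,2]<b)&(P[:,1]>.05)&(P[:,1]<.2)]
    if len(Q)<4: continue
    c=cv2.minAreaRect((Q[:,:2]*1000).astype(np.float32)); print(a,b,len(Q),np.round(c[0]+c[1]+(c[2],),1),np.round(np.median(Q,0),4))
```

```text
t 2.15 tcp [610.5 114.8 404.3] xang 0.31 tilt [-0.0012  0.0019 -1.    ] gap 1.001 F [-0.4 -0.3  0.1] q [0.01 0.52 1.44 0.   1.18 1.57]
delta [24.5  2.   0.3]
0.164 0.172 722 [632.5 111.9  23.6  11.4   0. ] [0.633  0.1121 0.1668]
0.15 0.162 1589 [612.2 112.8 128.6  14.2   0.8] [0.5799 0.1121 0.1565]
0.132 0.139 8965 [6.146e+02 1.124e+02 1.575e+02 4.080e+01 2.000e-01] [0.6384 0.1128 0.135 ]
0.148 0.172 2375 [612.4 112.8 129.1  14.2   0.8] [0.5944 0.1121 0.1571]
```

View pics/w1.png

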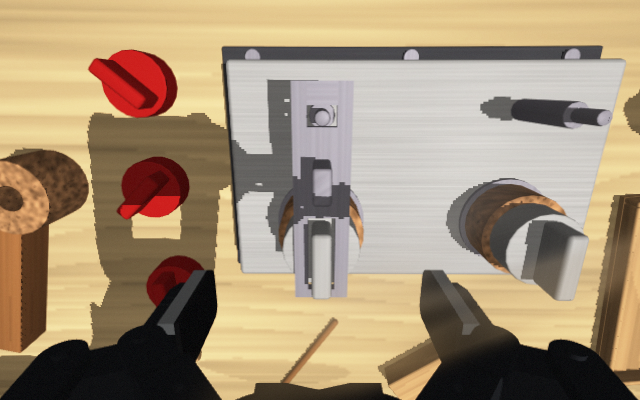

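Wrist view: the keeper tab is at (322,182), the window over the peg at (322,116), the target cap's wing at (321,258), and the other cap's wing at (560,260). The red look-alikes are on the left, clear of the path. I'll descend onto the tab.

servo_tool:
  rows:
    - [[15,2,15],0,1]
    - [[22,2.5,40],0,1]
    - [[22,2.5,65],0,1]
    - [[22,2.5,80],0,1]
    - [[22,2.5,88],0,1]
    - [[22,2.5,88],0,1]
    - [[22,2.5,88],0,1]

```text
t: 2.9
tcp_pos: [0.6323, 0.1114, 0.3172]
tool_rot: [1.0, 0.002, -0.0, -0.001]
force: [1.0, -0.6, 0.1]
finger_gap: 0.998
```

servo_tool:
  rows:
    - [[0,0,0],0,-1]
    - [[0,0,0],0,-1]
    - [[0,0,0],0,-1]
    - [[0,0,0],0,-1]
    - [[0,0,0],0,-1]
    - [[0,0,0],0,-1]
    - [[0,0,0],0,-1]
    - [[0,0,0],0,-1]
  force: 60

```text
t: 3.7
tcp_pos: [0.6324, 0.1116, 0.3176]
tool_rot: [1.0, 0.002, 0.0, -0.001]
force: [0.3, 1.5, 2.9]
finger_gap: 0.128
```

```bash
python3 -c "
from h import *
delta([.6325,.1123,.315])"
```

```text
t 3.7 tcp [632.4 111.6 317.6] xang 0.21 tilt [ 4.0e-04  2.2e-03 -1.0e+00] gap 0.128 F [0.3 1.5 2.9] q [0.   0.65 1.46 0.   1.02 1.57]
delta [ 0.1 -0.7  2.6]
```

servo_tool:
  rows:
    - [[0,0,-3],0,-1]
    - [[0,0,-8],0,-1]
    - [[0,0,-15],0,-1]
    - [[0,0,-25],0,-1]
    - [[0,0,-35],0,-1]
    - [[0,0,-48],0,-1]
    - [[0,0,-60],0,-1]
    - [[0,0,-70],0,-1]
  force: 80

```text
t: 4.5
tcp_pos: [0.6325, 0.1114, 0.3893]
tool_rot: [1.0, 0.002, 0.001, -0.001]
force: [0.7, 0.1, -3.5]
finger_gap: 0.12
```

Run:
```python
from h import *
import pickle
s=snapshot('top'); pickle.dump(s,open('t2.pkl','wb'))
w=cloud(s); 
for sn,bx in((s,(185,275,400,465)),):
    T=w[bx[0]:bx[1],bx[2]:bx[3]].reshape(-1,3); T=T[(T[:,2]>.019)&(T[:,2]<.03)]
    c=cv2.minAreaRect((T[:,:2]*1000).astype(np.float32)); print(c,len(T)); print(np.round(cv2.boxPoints(c)))
sc=snapshot('scene'); w=cloud(sc)
T=w[95:170,238:338].reshape(-1,3); T=T[(T[:,2]>.019)&(T[:,2]<.028)&(T[:,1]>-.5)&(T[:,1]<-.2)&(T[:,0]<.605)]
c=cv2.minAreaRect((T[:,:2]*1000).astype(np.float32)); print(c,len(T))
# keeper seen in scene
P=w.reshape(-1,3);Q=P[(P[:,2]>.198)&(P[:,2]<.214)&(abs(P[:,1]-.113)<.05)&(abs(P[:,0]-.62)<.12)]
print('keeper',len(Q),np.round(Q.min(0),3),np.round(Q.max(0),3),np.round(np.median(Q,0),3))
cv2.imwrite('pics/s2.png',sc['image'])
delta([.45,-.307,.387])
```

```text
((470.6072998046875, -307.134033203125), (241.52206420898438, 162.09335327148438), 6.845607757568359) 418
[[ 341. -241.]
 [ 360. -402.]
 [ 600. -373.]
 [ 581. -212.]]
((500.3063049316406, -343.825439453125), (274.5263671875, 141.43692016601562), 33.86051940917969) 114
keeper 701 [0.536 0.09  0.198] [0.695 0.135 0.214] [0.633 0.12  0.208]
t 4.6 tcp [632.9 111.5 390. ] xang 0.21 tilt [ 0.005   0.0023 -1.    ] gap 0.117 F [ 0.1 -0.5 -3.5] q [0.   0.57 1.4  0.   1.17 1.57]
delta [-184.4  417.8    1.2]
```

View pics/s2.png

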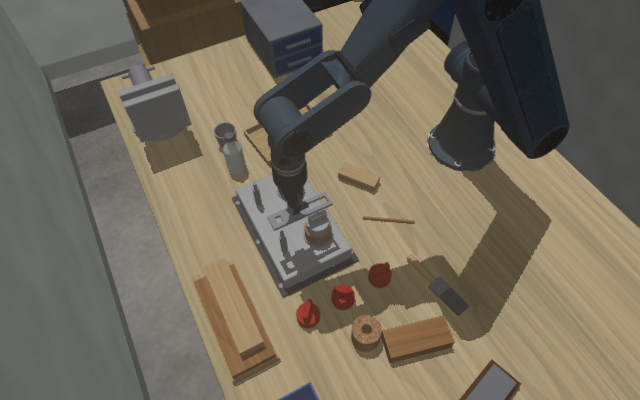

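servo_tool:
  rows:
    - [[-5,12,0],0,-1]
    - [[-13,36,0],0,-1]
    - [[-23,66,0],0,-1]
    - [[-34,98,0],-1,-1]
    - [[-46,130,0],-2,-1]
    - [[-57,162,0],-3,-1]
    - [[-68,194,0],-4,-1]
    - [[-80,226,0],-5,-1]

```text
t: 5.4
tcp_pos: [0.5524, -0.1166, 0.3886]
tool_rot: [0.999, 0.046, 0.002, -0.001]
force: [-0.5, -0.8, -2.6]
finger_gap: 0.122
```

servo_tool:
  rows:
    - [[-13,31,0],-1,-1]
    - [[-24,62,0],-2,-1]
    - [[-36,95,0],-2,-1]
    - [[-48,130,0],-2,-1]
    - [[-57,156,0],-2,-1]
    - [[-62,172,0],-2,-1]
    - [[-64,180,0],-2,-1]
    - [[-64,180,0],-2,-1]

```text
t: 6.2
tcp_pos: [0.5048, -0.3023, 0.3876]
tool_rot: [0.998, 0.062, 0.002, -0.001]
force: [1.5, -0.5, -3.1]
finger_gap: 0.125
```

Run:
```python
from h import *
delta([.4875,-.3051,.387])
s=snapshot('wrist'); cv2.imwrite('pics/w3.png',s['image'])
```

```text
t 6.2 tcp [ 504.8 -302.3  387.6] xang 7.16 tilt [ 0.0031  0.003  -1.    ] gap 0.125 F [ 1.5 -0.5 -3.1] q [-0.73  0.5   1.55  0.    1.1   0.71]
delta [-17.5   0.7   0.6]
```

View pics/w3.png

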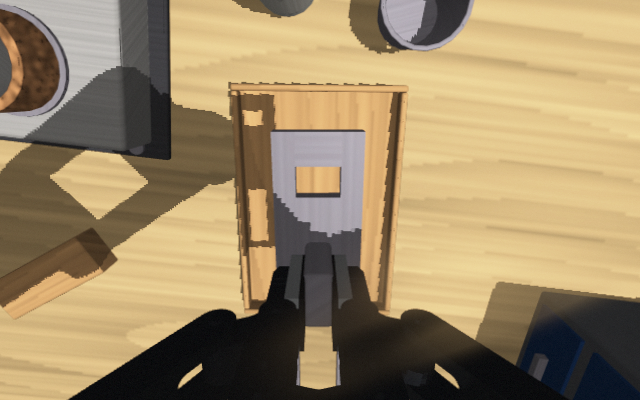

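The keeper is level over the tray, window at (318,181) and tray walls at columns 235 and 400. I'll shift back 17 mm and lower.

servo_tool:
  rows:
    - [[-6,0,8],0,-1]
    - [[-14,0.5,28],0,-1]
    - [[-17,0.5,55],0,-1]
    - [[-17.5,0.5,85],0,-1]
    - [[-17.5,0.5,115],0,-1]
    - [[-17.5,0.5,140],0,-1]
    - [[-17.5,0.5,160],0,-1]
    - [[-17.5,0.5,172],0,-1]

```text
t: 7.05
tcp_pos: [0.4878, -0.3016, 0.2136]
tool_rot: [0.998, 0.064, 0.0, -0.003]
force: [0.6, 0.3, -2.6]
finger_gap: 0.123
```

servo_tool:
  rows:
    - [[0,0,2],0,-1]
    - [[0,0,4],0,-1]
    - [[0,0,6],0,-1]
    - [[0,0,8],0,-1]
    - [[0,0,8],0,-1]

```text
t: 7.55
tcp_pos: [0.4879, -0.3017, 0.2062]
tool_rot: [0.998, 0.064, 0.001, -0.003]
force: [0.0, -0.4, -3.2]
finger_gap: 0.125
```

```bash
python3 -c "
from h import *
delta([.4875,-.3051,.1956])"
```

```text
t 7.55 tcp [ 487.9 -301.7  206.2] xang 7.32 tilt [ 0.001   0.0057 -1.    ] gap 0.125 F [ 0.  -0.4 -3.2] q [-0.75  0.75  1.7   0.01  0.69  0.69]
delta [-0.9  3.4 10.5]
```

servo_tool:
  rows:
    - [[0,2,2],0,-1]
    - [[0,3,4],0,-1]
    - [[0,3,6],0,-1]
    - [[0,3,8],0,-1]
    - [[0,3,8],0,-1]

```text
t: 8.05
tcp_pos: [0.4882, -0.3045, 0.1977]
tool_rot: [0.998, 0.064, 0.0, -0.003]
force: [-0.7, -0.1, -2.3]
finger_gap: 0.124
```

servo_tool:
  rows:
    - [[0,0,1],0,-1]
    - [[0,0,1.5],0,-1]
    - [[0,0,2],0,-1]
    - [[0,0,2],0,-1]

```text
t: 8.45
tcp_pos: [0.4881, -0.3044, 0.1958]
tool_rot: [0.998, 0.064, 0.0, -0.003]
force: [-0.8, -0.1, -2.0]
finger_gap: 0.122
```

servo_tool:
  rows:
    - [[0,0,0.7],0,-1]
    - [[0,0,1.2],0,-1]
    - [[0,0,1.2],0,-1]

```text
t: 8.75
tcp_pos: [0.4881, -0.3043, 0.1957]
tool_rot: [0.998, 0.064, 0.0, -0.003]
force: [-2.7, 1.0, 5.3]
finger_gap: 0.12
```

servo_tool:
  rows:
    - [[0,0,0.7],0,-1]
    - [[0,0,1.2],0,-1]
    - [[0,0,1.2],0,-1]

```text
t: 9.05
tcp_pos: [0.488, -0.3042, 0.1957]
tool_rot: [0.998, 0.064, 0.0, -0.003]
force: [-2.5, 2.3, 9.3]
finger_gap: 0.119
```

Contact at 195.7 mm, where I expected it. Releasing.

servo_tool:
  rows:
    - [[0,0,0],0,-0.3]
    - [[0,0,0],0,0]
    - [[0,0,0],0,0]
    - [[0,0,0],0,0]
    - [[0,0,0],0,0]

```text
t: 9.55
tcp_pos: [0.488, -0.3043, 0.1955]
tool_rot: [0.998, 0.064, 0.0, -0.003]
force: [-0.6, 0.4, -0.1]
finger_gap: 0.503
```

servo_tool:
  rows:
    - [[0,0,-10],0,0]
    - [[0,0,-35],0,0.5]
    - [[0,0,-75],0,1]
    - [[0,0,-115],0,1]
    - [[0,0,-155],0,1]
    - [[0,0,-190],0,1]
    - [[0,0,-210],0,1]
    - [[0,0,-210],0,1]

```text
t: 10.35
tcp_pos: [0.4885, -0.3059, 0.4097]
tool_rot: [0.998, 0.064, 0.003, 0.0]
force: [0.3, -0.8, -0.0]
finger_gap: 1.003
```

Run:
```python
from h import *
s=snapshot('wrist'); w=cloud(s); P=w.reshape(-1,3)
B=P[(abs(P[:,0]-.47)<.13)&(abs(P[:,1]+.307)<.09)]
K_=B[(B[:,2]>.0105)&(B[:,2]<.018)]; print('bar top',len(K_),np.round(np.percentile(K_[:,2],[5,50,95]),4),np.round(np.median(K_,0),3))
A=np.c_[K_[:,:2],np.ones(len(K_))]; print('plane',np.linalg.lstsq(A,K_[:,2],rcond=None)[0])
T=B[(B[:,2]>.042)&(B[:,2]<.05)]; print('tab',len(T),np.round(np.median(T,0),4))
print(cv2.minAreaRect((K_[:,:2]*1000).astype(np.float32)))
cv2.imwrite('pics/w4.png',s['image'])
delta([.5727,.1128,.405])
```

```text
bar top 5022 [0.0116 0.0131 0.0162] [ 0.481 -0.304  0.013]
plane [-0.00237716 -0.00063529  0.01420382]
tab 285 [ 0.4886 -0.3046  0.0448]
((467.86865234375, -306.70758056640625), (229.1104278564453, 150.43601989746094), 6.533504962921143)
t 10.4 tcp [ 488.  -305.5  407.4] xang 7.34 tilt [ 0.0035  0.003  -1.    ] gap 1.003 F [-0.9  0.5 -0.9] q [-0.75  0.46  1.56  0.01  1.13  0.69]
delta [ 137.5 -404.     4. ]
```

View pics/w4.png

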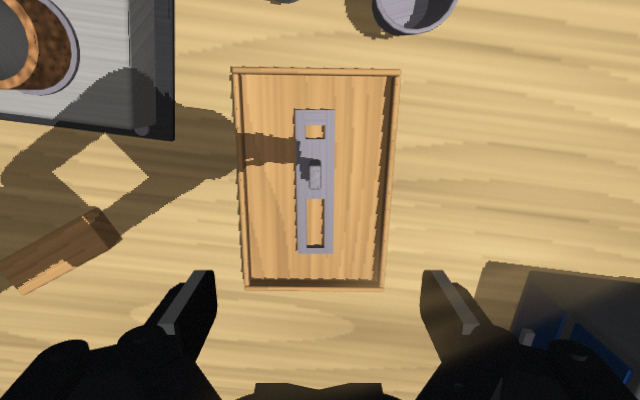

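The keeper lies flat in the tray: bar top at z≈13 mm, no tilt, at (315,180). Now to the cap.

servo_tool:
  rows:
    - [[14,-40,0],1,1]
    - [[30,-84,0],2,1]
    - [[45,-126,0],3,1]
    - [[60,-168,0],4,1]
    - [[75,-210,0],5,1]
    - [[90,-252,0],6,1]
    - [[105,-294,0],7,1]
    - [[118,-330,0],7.1,1]

```text
t: 11.2
tcp_pos: [0.5623, 0.0392, 0.4068]
tool_rot: [1.0, 0.002, -0.0, -0.002]
force: [-0.5, -0.0, -0.6]
finger_gap: 1.002
```

servo_tool:
  rows:
    - [[17,-50,0],0,1]
    - [[26,-73,0],0,1]
    - [[26,-76,0],0,1]
    - [[26,-76,0],0,1]
    - [[26,-76,0],0,1]

```text
t: 11.7
tcp_pos: [0.5874, 0.1144, 0.4059]
tool_rot: [1.0, 0.002, -0.002, -0.002]
force: [-0.7, 0.4, -0.5]
finger_gap: 1.001
```

```bash
cat > m.py <<'E'
from h import *
import pickle,sys
s=snapshot('wrist')
w=cloud(s); P=w.reshape(-1,3)
for a,b in((.150,.165),(.122,.134),(.095,.105)):
    Q=P[(P[:,2]>a)&(P[:,2]<b)&(np.hypot(P[:,0]-.573,P[:,1]-.113)<.045)]
    if len(Q)<4: continue
    c=cv2.minAreaRect((Q[:,:2]*1000).astype(np.float32)); print(a,b,len(Q),np.round(c[0]+c[1]+(c[2],),1),np.round(np.median(Q,0),4))
cv2.imwrite('pics/m.png',s['image'])
delta([.5727,.1128,.308])
E
python3 m.py
```

```text
0.15 0.165 1427 [572.5 111.8  49.7  13.9   0.7] [0.5751 0.1117 0.1567]
0.122 0.134 3401 [572.4 111.9  59.   59.   46.3] [0.5751 0.1145 0.1269]
0.095 0.105 1186 [583.7 112.5  48.8  71.6   1. ] [0.5959 0.1134 0.099 ]
t 11.75 tcp [587.5 114.1 406.2] xang 0.18 tilt [-0.0026  0.0034 -1.    ] gap 0.997 F [ 0.5  0.1 -0.4] q [0.   0.49 1.5  0.   1.15 1.57]
delta [-14.6   1.5  98.3]
```

servo_tool:
  rows:
    - [[-6,1,10],0,1]
    - [[-14.6,2.6,35],0,1]
    - [[-14.6,2.6,60],0,1]
    - [[-14.6,2.6,80],0,1]
    - [[-14.6,2.6,94],0,1]
    - [[-14.6,2.6,99],0,1]
    - [[-14.6,2.6,99],0,1]
    - [[-14.6,2.6,99],0,1]

```text
t: 12.55
tcp_pos: [0.5728, 0.1113, 0.3077]
tool_rot: [1.0, 0.001, -0.001, -0.002]
force: [0.0, 0.4, 1.1]
finger_gap: 1.0
```

```bash
python3 -c "
from h import *
delta([.5729,.1115,.307])"
```

```text
t 12.55 tcp [572.8 111.3 307.7] xang 0.14 tilt [-0.0018  0.0033 -1.    ] gap 1.0 F [0.  0.4 1.1] q [-0.    0.6   1.63  0.    0.92  1.57]
delta [ 0.1 -0.2  0.7]
```

servo_tool:
  rows:
    - [[0,0,0],0,-1]
    - [[0,0,0],0,-1]
    - [[0,0,0],0,-1]
    - [[0,0,0],0,-1]
    - [[0,0,0],0,-1]
    - [[0,0,0],0,-1]
    - [[0,0,0],0,-1]
    - [[0,0,0],0,-1]
  force: 50

```text
t: 13.35
tcp_pos: [0.5729, 0.1116, 0.308]
tool_rot: [1.0, 0.001, -0.001, -0.002]
force: [-0.4, 1.6, 1.7]
finger_gap: 0.152
```

servo_tool:
  rows:
    - [[0,0,0],-1,-1]
    - [[0,0,0],-2,-1]
    - [[0,0,0],-3,-1]
    - [[0,0,0],-4,-1]
    - [[0,0,0],-4,-1]

```text
t: 13.85
tcp_pos: [0.573, 0.1114, 0.308]
tool_rot: [0.999, 0.036, -0.0, -0.002]
force: [0.3, -0.4, 0.8]
finger_gap: 0.153
```

```bash
python3 -c "
from h import *
delta(None);print(sense()['ft_torque'],sense()['tau'][5])"
```

```text
t 13.85 tcp [573.  111.4 308. ] xang 4.17 tilt [-9.0e-04  3.6e-03 -1.0e+00] gap 0.153 F [ 0.3 -0.4  0.8] q [-0.    0.6   1.63  0.    0.92  1.5 ]
[-0.01191766 -0.15098684  0.03934077] -0.07349989609792829
```

Turning freely counter-clockwise seen from above. I'll go on past 9° in small steps.

servo_tool:
  rows:
    - [[0,0,0],-1,-1]
    - [[0,0,0],-2,-1]
    - [[0,0,0],-3,-1]
    - [[0,0,0],-4,-1]
    - [[0,0,0],-4,-1]

```text
t: 14.35
tcp_pos: [0.5728, 0.1117, 0.308]
tool_rot: [0.997, 0.071, -0.0, -0.002]
force: [-0.6, 2.6, 2.7]
finger_gap: 0.155
```

```bash
python3 -c "
from h import *
delta(None);print(sense()['ft_torque'],sense()['tau'][5])"
```

```text
t 14.35 tcp [572.8 111.7 308. ] xang 8.2 tilt [-0.0012  0.0043 -1.    ] gap 0.155 F [-0.6  2.6  2.7] q [0.   0.6  1.63 0.01 0.92 1.42]
[ 0.46165064  0.04357267 -0.01117535] -0.10699976468458772
```

servo_tool:
  rows:
    - [[0,0,0],-1,-1]
    - [[0,0,0],-2,-1]
    - [[0,0,0],-3,-1]
    - [[0,0,0],-4,-1]
    - [[0,0,0],-4,-1]

```text
t: 14.85
tcp_pos: [0.5728, 0.1118, 0.308]
tool_rot: [0.994, 0.105, -0.0, -0.003]
force: [-0.6, 3.0, 2.3]
finger_gap: 0.151
```

```bash
python3 -c "
from h import *
delta(None);print(sense()['ft_torque'],sense()['tau'][5])"
```

```text
t 14.85 tcp [572.8 111.8 308. ] xang 12.07 tilt [-0.0016  0.0056 -1.    ] gap 0.151 F [-0.6  3.   2.3] q [0.   0.6  1.63 0.01 0.92 1.36]
[ 0.52619764  0.05098371 -1.1792134 ] -1.21978260576725
```

Torque rose to 1.2 N·m at 12°, so counter-clockwise is the stopped way and the thread releases clockwise. Joint 6 has only 73° left clockwise. I'll turn the cap back, release, flip the gripper a half turn and regrip.

servo_tool:
  rows:
    - [[0,0,0],2,-1]
    - [[0,0,0],4,-1]
    - [[0,0,0],6,-1]
    - [[0,0,0],8,-1]
    - [[0,0,0],10,-1]
    - [[0,0,0],11.8,-1]
    - [[0,0,0],11.8,-1]

```text
t: 15.55
tcp_pos: [0.5732, 0.1113, 0.308]
tool_rot: [1.0, 0.004, -0.0, -0.002]
force: [1.2, -1.6, -0.2]
finger_gap: 0.151
```

servo_tool:
  rows:
    - [[0,0,0],0,0]
    - [[0,0,0],0,0.6]
    - [[0,0,0],0,1]
    - [[0,0,0],0,1]
    - [[0,0,-8],0,1]
    - [[0,0,-30],0,1]
    - [[0,0,-65],0,1]
    - [[0,0,-98],0,1]

```text
t: 16.35
tcp_pos: [0.573, 0.111, 0.4074]
tool_rot: [1.0, 0.004, -0.0, -0.002]
force: [0.2, 0.4, 0.0]
finger_gap: 0.998
```

servo_tool:
  rows:
    - [[0,0,0],-6,1]
    - [[0,0,0],-14,1]
    - [[0,0,0],-22,1]
    - [[0,0,0],-30,1]
    - [[0,0,0],-38,1]
    - [[0,0,0],-46,1]
    - [[0,0,0],-54,1]
    - [[0,0,0],-60,1]

```text
t: 17.15
tcp_pos: [0.5729, 0.111, 0.408]
tool_rot: [0.863, 0.506, 0.001, -0.001]
force: [-0.1, 0.0, 0.9]
finger_gap: 0.999
```

servo_tool:
  rows:
    - [[0,0,0],-8,1]
    - [[0,0,0],-16,1]
    - [[0,0,0],-24,1]
    - [[0,0,0],-32,1]
    - [[0,0,0],-40,1]
    - [[0,0,0],-48,1]
    - [[0,0,0],-56,1]
    - [[0,0,0],-60,1]

```text
t: 17.95
tcp_pos: [0.5728, 0.111, 0.4087]
tool_rot: [0.492, 0.87, 0.001, -0.001]
force: [0.1, 0.1, 0.4]
finger_gap: 0.998
```

servo_tool:
  rows:
    - [[0,0,0],-8,1]
    - [[0,0,0],-16,1]
    - [[0,0,0],-24,1]
    - [[0,0,0],-32,1]
    - [[0,0,0],-40,1]
    - [[0,0,0],-48,1]
    - [[0,0,0],-56,1]
    - [[0,0,0],-60,1]

```text
t: 18.75
tcp_pos: [0.5727, 0.111, 0.4093]
tool_rot: [-0.011, 1.0, 0.001, 0.0]
force: [-0.5, 0.0, -0.3]
finger_gap: 1.003
```

```bash
python3 m.py
```

```text
0.15 0.165 1486 [571.8 111.8  49.6  14.    0.8] [0.5701 0.1117 0.1567]
0.122 0.134 3420 [571.5 111.7  59.8  58.   88.2] [0.569  0.1096 0.1269]
0.095 0.105 1215 [561.1 112.6  71.7  50.1  89.1] [0.5476 0.1149 0.099 ]
t 18.8 tcp [572.7 111.  409.3] xang -178.67 tilt [ 9.0e-04  2.8e-03 -1.0e+00] gap 1.0 F [-0.5 -0.6 -0.2] q [-0.    0.47  1.54  0.    1.14 -1.6 ]
delta [  0.    1.5 101.3]
```

servo_tool:
  rows:
    - [[0.5,0.4,12],0.8,1]
    - [[0.5,0.4,38],0.8,1]
    - [[0.5,0.4,64],0.8,1]
    - [[0.5,0.4,84],0.8,1]
    - [[0.5,0.4,96],0.8,1]
    - [[0.5,0.4,101],0.8,1]
    - [[0.5,0.4,101.5],0.8,1]
    - [[0.5,0.4,101.5],0.8,1]

```text
t: 19.6
tcp_pos: [0.5726, 0.1117, 0.3085]
tool_rot: [-0.004, 1.0, 0.001, 0.001]
force: [0.3, -0.2, 0.1]
finger_gap: 0.998
```

servo_tool:
  rows:
    - [[0,0,0],0,-1]
    - [[0,0,0],0,-1]
    - [[0,0,0],0,-1]
    - [[0,0,0],0,-1]
    - [[0,0,0],0,-1]
    - [[0,0,0],0,-1]
    - [[0,0,0],0,-1]
    - [[0,0,0],0,-1]
  force: 60

```text
t: 20.4
tcp_pos: [0.5727, 0.1118, 0.3088]
tool_rot: [-0.004, 1.0, 0.001, 0.001]
force: [-1.2, 1.0, 3.6]
finger_gap: 0.152
```

servo_tool:
  rows:
    - [[0,0,0],2,-1]
    - [[0,0,0],4,-1]
    - [[0,0,0],6,-1]
    - [[0,0,0],8,-1]
    - [[0,0,0],10,-1]
    - [[0,0,0],12,-1]
    - [[0,0,0],14,-1]
    - [[0,0,0],14,-1]

```text
t: 21.2
tcp_pos: [0.5729, 0.1118, 0.3088]
tool_rot: [0.117, 0.993, 0.002, 0.002]
force: [-0.3, 0.6, 2.1]
finger_gap: 0.146
```

```bash
python3 -c "
from h import *
delta(None);print(sense()['ft_torque'],sense()['tau'][5])"
```

```text
t 21.2 tcp [572.9 111.8 308.8] xang 166.51 tilt [ 0.0034  0.0028 -1.    ] gap 0.146 F [-0.3  0.6  2.1] q [ 0.    0.6   1.63  0.    0.92 -1.34]
[-0.0809143  -0.07130473 -0.0288783 ] 0.08819025009870529
```

Clockwise turns freely past 9°. I'll continue to about 77°, checking torque on the way.

servo_tool:
  rows:
    - [[0,0,0],4,-1]
    - [[0,0,0],8,-1]
    - [[0,0,0],12,-1]
    - [[0,0,0],16,-1]
    - [[0,0,0],20,-1]
    - [[0,0,0],24,-1]
    - [[0,0,0],28,-1]
    - [[0,0,0],31,-1]

```text
t: 22.0
tcp_pos: [0.5729, 0.1119, 0.3088]
tool_rot: [0.379, 0.925, 0.002, 0.001]
force: [-0.2, 1.5, 1.6]
finger_gap: 0.151
```

servo_tool:
  rows:
    - [[0,0,0],4,-1]
    - [[0,0,0],8,-1]
    - [[0,0,0],12,-1]
    - [[0,0,0],16,-1]
    - [[0,0,0],20,-1]
    - [[0,0,0],24,-1]
    - [[0,0,0],27,-1]
    - [[0,0,0],27,-1]

```text
t: 22.8
tcp_pos: [0.5728, 0.1118, 0.3088]
tool_rot: [0.584, 0.812, 0.002, 0.001]
force: [-0.1, 0.4, 3.0]
finger_gap: 0.15
```

```bash
python3 -c "
from h import *
delta(None);print(sense()['ft_torque'],sense()['tau'][5])"
```

```text
t 22.8 tcp [572.8 111.8 308.8] xang 108.49 tilt [ 0.0032  0.0027 -1.    ] gap 0.15 F [-0.1  0.4  3. ] q [ 0.    0.6   1.63  0.    0.92 -0.32]
[-0.05808165  0.10804507 -0.01829113] 0.12567491736263037
```

servo_tool:
  rows:
    - [[0,0,0],2.5,-1]
    - [[0,0,0],5,-1]
    - [[0,0,0],5,-1]
  force: 80

```text
t: 23.1
tcp_pos: [0.5729, 0.1119, 0.3089]
tool_rot: [0.619, 0.786, 0.002, 0.0]
force: [-0.0, 1.6, 2.7]
finger_gap: 0.143
```

servo_tool:
  rows:
    - [[0,0,-2],0,-1]
    - [[0,0,-4],0,-1]
    - [[0,0,-6],0,-1]
    - [[0,0,-8],0,-1]

```text
t: 23.5
tcp_pos: [0.5727, 0.1119, 0.3168]
tool_rot: [0.619, 0.786, 0.002, 0.0]
force: [0.3, 0.7, -3.4]
finger_gap: 0.145
```

servo_tool:
  rows:
    - [[0,0,-3],0,-1]
    - [[0,0,-8],0,-1]
    - [[0,0,-14],0,-1]
    - [[0,0,-22],0,-1]
    - [[0,0,-32],0,-1]
    - [[0,0,-44],0,-1]
    - [[0,0,-56],0,-1]
    - [[0,0,-68],0,-1]

```text
t: 24.3
tcp_pos: [0.5726, 0.1117, 0.3862]
tool_rot: [0.619, 0.786, 0.002, 0.0]
force: [-0.2, -0.1, -1.7]
finger_gap: 0.143
```

servo_tool:
  rows:
    - [[0,0,-12],0,-1]
    - [[0,0,-22],0,-1]
    - [[0,0,-30],0,-1]
    - [[0,0,-35],0,-1]
    - [[0,0,-35],0,-1]
    - [[0,0,-35],0,-1]
    - [[0,0,-35],0,-1]
    - [[0,0,-35],0,-1]

```text
t: 25.1
tcp_pos: [0.5723, 0.1116, 0.4205]
tool_rot: [0.618, 0.786, 0.002, -0.0]
force: [-0.4, -0.8, -1.7]
finger_gap: 0.146
```

Run:
```python
from h import *
delta(None); print(sense()['qd'])
s=snapshot('scene'); w=cloud(s); P=w.reshape(-1,3)
Q=P[(np.hypot(P[:,0]-.573,P[:,1]-.112)<.045)&(P[:,2]>.11)]
print(np.histogram(Q[:,2],bins=np.arange(.1,.3,.01)))
D=P[(np.hypot(P[:,0]-.573,P[:,1]-.112)<.034)&(P[:,2]<.15)&(P[:,2]>.09)];print('drum/post',np.round(np.percentile(D[:,2],[5,50,99]),3))
O=P[(np.hypot(P[:,0]-.573,P[:,1]+.057)<.045)&(P[:,2]>.15)]
print(cv2.minAreaRect((O[:,:2]*1000).astype(np.float32)))
p=proj(s,[.573,.112,.2])[0].astype(int);print(p)
cv2.imwrite('pics/f.png',cv2.resize(s['image'][60:300,180:440],(650,600),interpolation=cv2.INTER_CUBIC))
```

```text
t 25.1 tcp [572.3 111.6 420.5] xang 103.59 tilt [ 0.0022  0.0029 -1.    ] gap 0.146 F [-0.4 -0.8 -1.7] q [ 0.    0.45  1.52  0.    1.16 -0.24]
[-1.02697364e-03 -3.30481659e-03 -4.11884953e-03 -1.78809112e-03
  8.69707601e-05 -8.67051702e-04]
(array([  0, 121,  15,   0,   0,   0,   0,   0,   0,   0,   0,  42,  50,
       163,  91,  34,  73,  45,  28]), array([0.1 , 0.11, 0.12, 0.13, 0.14, 0.15, 0.16, 0.17, 0.18, 0.19, 0.2 ,
       0.21, 0.22, 0.23, 0.24, 0.25, 0.26, 0.27, 0.28, 0.29]))
drum/post [0.096 0.101 0.122]
((572.1008911132812, -57.18663787841797), (19.480344772338867, 49.601417541503906), 89.44409942626953)
[315 204]
```

View pics/f.png

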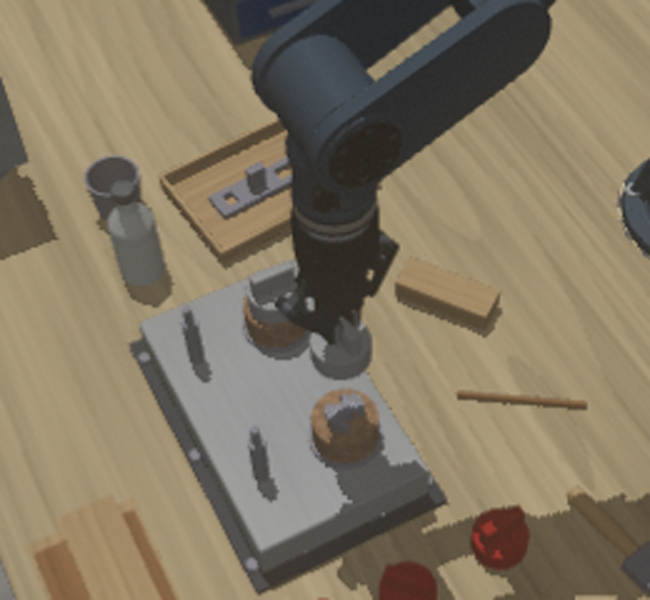

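The cap at (342,348) is held upright with its underside at about z 0.211, 11 cm above the bare drum at (346,425). The keeper lies in the tray and the other cap hasn't moved. Handing in.

```bash
python3 -c "
from station import sign_off
print(sign_off())"
```

```text
the job is handed in; nothing more can be done
None
```

The job is done and handed in at about 25 s. The keeper bar is in the tray, and the wing cap is off its drum and still held in the gripper.

- **Keeper:** I lifted it off its peg and lowered it until it touched the tray floor (about 9 N) before letting go. It lies flat, with the bar top at about 13 mm against 14 mm expected.
- **Thread direction:** Counter-clockwise met the hard stop (about 1.2 N·m with the gripper turned 12°), so I turned the cap back. Clockwise ran freely. Because of the wrist joint's range I first released the cap, flipped the gripper half a turn and regripped.
- **Cap:** I turned it clockwise about 77° while seated, then lifted it straight up. The final check shows it upright and still, with its underside about 11 cm above the drum.
- **Everything else:** In the final scene view the other cap measures at its starting position, and the other things in view look undisturbed. The highest force I read was about 9 N.

No check failed. The cap's position differed by up to about 1 mm between the two wrist views, which is within the calibration tolerance.

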